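# Fetch a mist nozzle from behind the sprung flap

### The job

A mist line needs a new nozzle. From the open side of the spares bin, push the leaning spring flap back and hold it open with the gripper or wrist while you take out the mist nozzle (the tall brass part with the wire arch on top), leaving the squat brass plug standing in the bin. Set the nozzle down gently, upright, on the floor of the shallow metal tray and let go; the flap must be shut again.

Things in the scene. Friction and masses are not known exactly. Their poses are not given: they have to be found in the camera images.
- nozzle: Brass mist nozzle, the part to fetch, upright on the bin floor 90 mm from the plug, either one nearer the robot. Foot 40 mm across, 6 mm high; plain round body 30 mm across from 8 to 54 mm above the underside (grip about 40 mm up); thin wire arch on top up to 78 mm. 0.11 to 0.22 kg. Origin: centre of the underside, z up; yaw means nothing.
- plug: Squat brass filter plug, to be left standing in the bin: flat-topped, round, 38 mm across, 36 mm high, 0.14 kg. Origin: centre of the underside, z up.
- bin: Low sheet-steel bin fixed to the bench. Origin: centre, on the bench; x from its open front (-75 mm, facing roughly world -y) to its hinge wall (+65), y along the hinge (-120 to +120), z up. Floor top at z 5 mm, front lip 12 high, ends 16 (46 in the last 40 mm by the hinge wall), hinge wall 40. Open above but for the flap. Parts stand at x +7 to +23, y about +45 and -45 mm.
- flap (a joint): Bin's spring flap, clear sheet with metal rim, 220 wide, 150 mm long, hinge at bin x +60, z 40 mm. 0 rad = shut: leans 30 deg from upright over the parts, free edge at x -15, z 170. Grows when pushed to the hinge wall: 0.52 upright, 1.0 stop. Spring shuts it (1 to 2 N at the edge). A gripper pointing down, coming in along bin x at grasp height from the open front, pushes it back with its body.
- tray: Shallow open square tray of bare metal, fixed to the bench, 140 x 140 mm outside, walls 3 mm thick and 20 mm high, floor 3 mm thick. Origin: centre of the underside; z up, x and y along its sides.

How it is judged:
By the outcome, as a careful person would: the job done as asked, in the order asked, and still so for the second after the job is handed in, with the robot touching nothing.
It also fails if it takes over 48 s, if anything falls off the work surface, if the arm or the gripper's body presses on something with over 40 N, if the wrist force passes 120 N, or if a joint passes its speed limit or range.

### The arm

A 6-joint arm with a two-finger parallel gripper is mounted at the origin on the work surface. World frame = base frame: x ahead of the robot, y to its left, z up, the work surface at z = 0. Lengths are in m, angles in rad, forces in N, time in s.
With the tool pointing down it reaches from about 0.35 to 0.85 m from the base axis. Payload 8.1 kg.
Tool frame: the origin (TCP) lies at the very end of the fingers, on their centre line; the grasp point (between the pads) lies 19 mm behind it; z points along the fingers, y is the line along which they close (so a half turn about z gives the same grasp; the last joint's range is limited). The gripper opens to 93 mm and grips with 3 to 60 N. Pads are 15 mm wide; open, the fingers measure 128 mm over their backs; the gripper's body (75 mm by 188 mm) begins 65 mm behind the grasp point.
Start: joints at [-1.188, 0.13, 1.488, -0, 1.523, -0.085], TCP at [0.271, -0.536, 0.219] pointing down, gripper open.
Joint ranges: [-2.96, 2.96], [-0.89, 2.26], [0.02, 2.5], [-1.34, 4.48], [0, 2.73], [-2.66, 2.66]. Speed limits (rad/s): [2.39, 2.39, 2.79, 3.14, 3.14, 3.14].

### API

Orientations are given as a rotation vector (axis times angle).
In Python, from plant import read_state, eyes, workorder gives the robot as it stands. The module is installed in compiled form; this text tells all that it offers.
- The arm moves only by the tool play_rows, never from a script. Its argument "targets" is one flat list of numbers, 4 for each row, row after row: the shift along the tool's x, y, z in cm, then the turn about the tool's z in degrees. In form: [dx, dy, dz, roll, dx, dy, dz, roll, ...]. A call has 1 to 8 rows; each row is the pose to reach, as a shift and turn from the pose commanded when the call began, along the tool's axes at that moment; what a row does not reach only later rows make up. A row lasts 1/12 s, in which the tool goes at most 41.7 mm and 7.16 degrees, less where a joint would pass 70% of its speed; a pose out of reach is approached as far as the arm can. A call with a gripper value outside its range is refused whole. "grip" is the finger opening in cm, from 0 to 9.3, set as the call begins (left out, the last holds). The fingers move at their own pace and stop on an object; "grip_force" is the grip in N (left out, the last holds). Time passes only in rows, so rows that repeat a pose let the fingers close. It gives the time, the measured TCP pose, the force, the opening and the grip force at its end, in the units of the state.
- read_state(): the state, without advancing time (a new reading comes with each control period).
- eyes.read_camera(name): name is "scene" or "top"; returns a dict with "image" (420x560x3 uint8, red, green, blue), "vfov" (degrees; the focal length in pixels is half the picture's height over the tangent of half this angle, whatever the lens; pixels are square), "cx", "cy" (the principal point, pixels), "k1" (the pictures are not rectified: a ray, as slopes to the right and down, at radius r is drawn at 1 + k1 r^2 times it, then the intrinsics apply), "cam_to_world" (4x4, takes a point from camera to world coordinates). Camera axes: x right, y up, looking along -z (the intrinsics and any distortion apply to the point x, -y, -z); pixel columns grow to the right and rows downward; lengths in m; the calibration is good to about 2 mm. A picture is of the moment at which its call begins. There is no depth.
- workorder.close_job(): hands the job in; it is judged then, once.
The state is a dict: "t": time; "q": joint angles; "dq": joint speeds; "joint_torque": joint torques, N m; "tool_pos": TCP position; "orientation": TCP orientation; "force": force on the tool from outside, world axes, zero at the start; "wrist_torque": the same for the moment, N m; "opening": finger opening in m; "gripper_force": force on a finger pad.
Only numpy, scipy, OpenCV 4.12 (cv2) and the standard library are available. Lean on these libraries where they do the work, as an engineer would, in place of code of your own. Each camera call takes 0.05 s, during which the arm holds its last target. There are 200 camera calls.

## Working session

There is one attempt and no reset: what is moved stays moved. The work goes in short steps, Python scripts to look and compute and a tool call to move; the robot and the scene stay as the last step left them, time stands still between calls to the robot, and variables do not carry over. Pictures are saved under pics/ and viewed, at most 10 in all, crops included, and the job is handed in when it is done.

Besides the shell and the picture viewer there is one more tool, called after "Emit:" in YAML: its name, and indented under it one key for each argument. play_rows: Moves the arm, as the interface text tells. Its arguments: {"type":"object","properties":{"targets":{"type":"array"},"grip":{"type":"number"},"grip_force":{"type":"number"}},"required":["targets"]}

```bash
mkdir -p pics
python3 - <<'E'
from plant import read_state, eyes
import cv2,numpy as np
for n in("scene","top"):
    d=eyes.read_camera(n); cv2.imwrite(f"pics/{n}0.png",d["image"][...,::-1])
    print(n,{k:d[k] for k in("vfov","cx","cy","k1")}); print(np.round(d["cam_to_world"],4))
s=read_state();print(s["t"],s["tool_pos"],s["orientation"],s["force"],s["opening"])
E
```

```text
scene {'vfov': 56.155271654557204, 'cx': 277.18300066880556, 'cy': 208.95480077495765, 'k1': -0.038035302017088816}
[[-0.006  -0.6864  0.7272  1.1837]
 [ 0.9999  0.0043  0.0123  0.0241]
 [-0.0115  0.7272  0.6863  0.6464]
 [ 0.      0.      0.      1.    ]]
top {'vfov': 43.44279827843421, 'cx': 292.0883309456062, 'cy': 217.41538815789914, 'k1': -0.12562352086553868}
[[-0.0266  0.9952 -0.0937  0.4407]
 [-0.9996 -0.0258  0.0097  0.0155]
 [ 0.0072  0.094   0.9956  1.1276]
 [ 0.      0.      0.      1.    ]]
0.1 [ 0.27037427 -0.53505666  0.21769325] [-3.05447242e+00 -7.27646022e-01  3.32576881e-04] [ 0.0155292  -0.09302039  0.44561629] 0.09294650634525344
```

View pics/scene0.png

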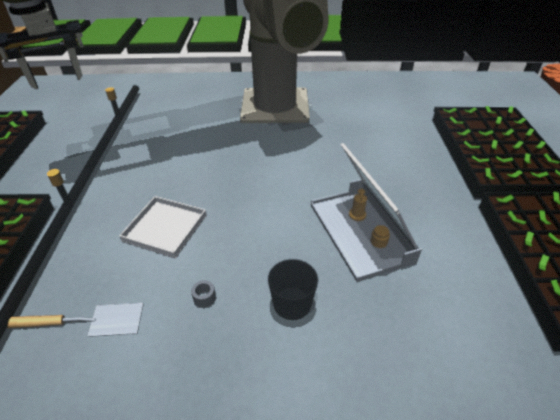

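View pics/top0.png

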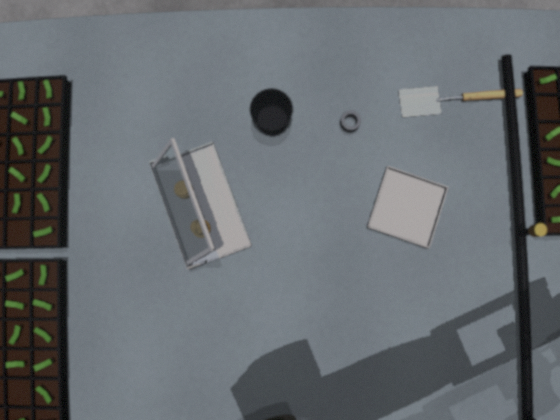

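The scene view shows the tray at about (164,226) and the bin at (365,215). The nozzle stands at (359,205), nearer the robot, and the plug at (380,236). The top view shows the tray at (408,207), the bin's front edge from (213,144) to (249,244), and the parts under the flap at (182,188) and (200,228). I'll enlarge both views.

```bash
cat > h.py <<'E'
import numpy as np, cv2
from plant import eyes, read_state
def ray(d,u,v):
    h=d["image"].shape[0]; f=h/2/np.tan(np.radians(d["vfov"])/2)
    K=np.array([[f,0,d["cx"]],[0,f,d["cy"]],[0,0,1.]])
    p=cv2.undistortPoints(np.array([[[u,v]]],float),K,np.array([d["k1"],0,0,0.]))[0,0]
    M=d["cam_to_world"]; return M[:3,3],M[:3,:3]@np.array([p[0],-p[1],-1.])
def onz(d,u,v,z):
    o,r=ray(d,u,v); return o+r*(z-o[2])/r[2]
E
python3 - <<'E'
from h import *
a=eyes.read_camera("scene")["image"][130:290,300:430];b=eyes.read_camera("top")["image"][130:280,140:260]
c=np.zeros((600,800,3),np.uint8)
A=cv2.resize(a,None,fx=3.5,fy=3.5,interpolation=2)[...,::-1];B=cv2.resize(b,None,fx=2.8,fy=2.8,interpolation=2)[...,::-1]
c[:560,:455]=A;c[:420,460:796]=B
cv2.imwrite("pics/crop1.png",c)
E
```

```text
(no output)
```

View pics/crop1.png

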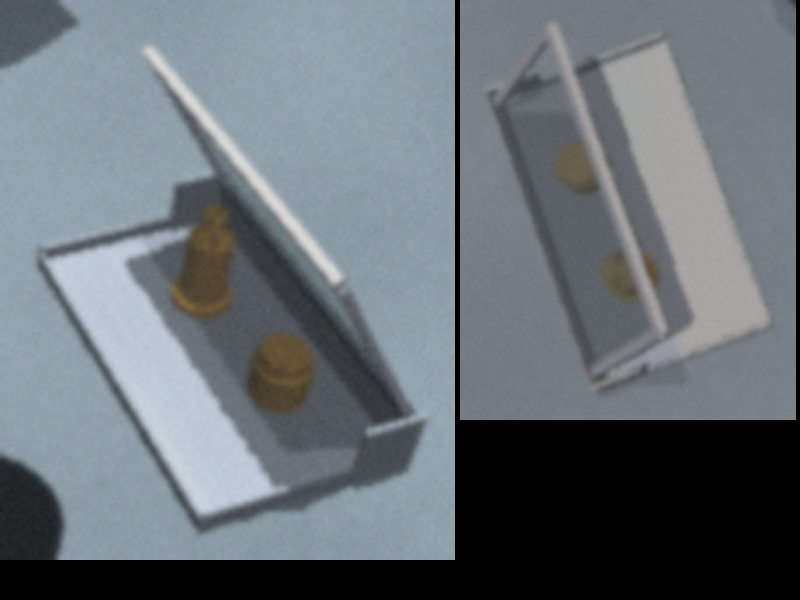

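Run:
```python
from h import *
s=eyes.read_camera("scene");t=eyes.read_camera("top")
S=lambda x,y,z:onz(s,300+x/3.5,130+y/3.5,z).round(4)
T=lambda x,y,z:onz(t,140+(x-460)/2.8,130+y/2.8,z).round(4)
print("nozzle foot",S(202,296,.009),"foot L,R",S(171,296,.009),S(232,296,.009)); print("plug top",S(282,355,.041))
print("noz shoulder top",S(212,238,.059))
print("T noz",T(630,272,.040),"T plug",T(580,167,.041))
print("lip S",S(42,252,.014),S(200,522,.012)," T",T(664,38,.014),T(770,322,.014))
print("hinge T",T(493,92,.04),T(592,378,.04)," S",S(415,420,.046))
print("flapedge T",T(552,25,.17),T(662,333,.17)," S",S(150,48,.17),S(340,280,.17))
for n,d,b in(("S",s,(100,180,230,270)),("T",t,(350,150,470,260))):
    g=d["image"].astype(int); sub=g[b[1]:b[3],b[0]:b[2]]
    m=((sub[...,0]-sub[...,2])>-2).astype(np.uint8)*255
    m=cv2.morphologyEx(m,cv2.MORPH_OPEN,np.ones((3,3)))
    c=max(cv2.findContours(m,0,2)[0],key=cv2.contourArea); r=cv2.minAreaRect(c)
    print(n,cv2.contourArea(c)); q=cv2.approxPolyDP(c,6,True)[:,0]+np.array(b[:2])
    P=np.array([onz(d,*p,.003 if n=="S" else .01) for p in q]);print(q.tolist(),P.round(3).tolist(),P.mean(0))
```

```text
nozzle foot [0.5285 0.1996 0.009 ] foot L,R [0.5284 0.179  0.009 ] [0.5287 0.2195 0.009 ]
plug top [0.6127 0.2318 0.041 ]
noz shoulder top [0.5268 0.1998 0.059 ]
T noz [0.5278 0.1949 0.04  ] T plug [0.6072 0.2316 0.041 ]
lip S [0.4901 0.0955 0.014 ] [0.7144 0.1718 0.012 ]  T [0.7102 0.1715 0.014 ] [0.4893 0.0936 0.014 ]
hinge T [0.6665 0.298  0.04  ] [0.4501 0.2241 0.04  ]  S [0.6689 0.2968 0.046 ]
flapedge T [0.6837 0.2246 0.17  ] [0.4771 0.1531 0.17  ]  S [0.4767 0.1547 0.17  ] [0.683  0.2262 0.17  ]
S 1959.0
[[155, 203], [129, 237], [174, 250], [198, 214]] [[0.479, -0.286, 0.003], [0.591, -0.319, 0.003], [0.63, -0.209, 0.003], [0.518, -0.174, 0.003]] [ 0.55460453 -0.24714622  0.003     ]
T 3967.5
[[387, 167], [368, 226], [428, 247], [446, 187]] [[0.65, -0.204, 0.01], [0.523, -0.157, 0.01], [0.475, -0.285, 0.01], [0.604, -0.331, 0.01]] [ 0.56299538 -0.24404119  0.01      ]
```

```bash
cat >> h.py <<'E'
from scipy.spatial.transform import Rotation as R
def go(x,y,z,yaw):
    "shift (tool axes, cm) and roll (deg) to TCP x,y,z with tool y along world angle yaw"
    s=read_state(); M=R.from_rotvec(s["orientation"]).as_matrix()
    d=M.T@(np.array([x,y,z])-s["tool_pos"])*100
    a=np.degrees(np.arctan2(M[1,1],M[0,1])); r=-((yaw-a+180)%360-180)
    print("t",round(s["t"],2),"pos",s["tool_pos"].round(4),"yaw",round(a,1),"Mz",M[:,2].round(3),"q",np.round(s["q"],2),"F",np.round(s["force"],1),"-> cm,deg",d.round(2),round(r,1))
N=np.array([.528,.198]); A=np.radians(19.2); BX=np.array([-np.sin(A),np.cos(A)])
E
python3 -c "
from h import *
p=N-.12*BX;print(p);go(p[0],p[1],.25,19.2)"
```

```text
[0.567464   0.08467484]
t 0.3 pos [ 0.2705 -0.5354  0.2183] yaw -63.2 Mz [-0.     0.001 -1.   ] q [-1.19  0.13  1.49  0.    1.52 -0.09] F [0.3 0.1 1.4] -> cm,deg [ 54.46 -41.95  -3.14] -82.4
```

Emit:
play_rows:
  targets: [0,0,-1.5,0,2,-1.5,-3,-4,5,-4,-3.1,-9,9,-7,-3.1,-15,12,-9,-3.1,-21,15,-11.5,-3.1,-27,18,-14,-3.1,-33,21,-16.5,-3.1,-39]
  grip: 6
  grip_force: 15

```text
t: 0.97
tool_pos: [0.384, -0.2917, 0.2497]
orientation: [2.633, 1.713, 0.0]
force: [0.1, 1.0, -0.3]
opening: 0.0606
gripper_force: 0.0
```

```bash
python3 -c "
from h import *
p=N-.12*BX;go(p[0],p[1],.25,19.2)"
```

```text
t 0.97 pos [ 0.384  -0.2917  0.2497] yaw -23.9 Mz [ 0. -0. -1.] q [-0.76 -0.2   1.76  0.    1.59 -0.34] F [ 0.1  1.  -0.3] -> cm,deg [ 4.184e+01  1.520e+00 -3.000e-02] -43.1
```

Emit:
play_rows:
  targets: [6,0.2,0,-6,12,0.4,0,-12,18,0.7,0,-18,24,0.9,0,-24,30,1.1,0,-30,36,1.3,0,-36,40,1.4,0,-41,41.8,1.5,0,-43]

```text
t: 1.63
tool_pos: [0.5316, 0.0075, 0.2498]
orientation: [1.822, 2.559, 0.0]
force: [0.7, -0.4, -0.2]
opening: 0.0601
gripper_force: 0.0
```

```bash
python3 -c "
from h import *
p=N-.12*BX;go(p[0],p[1],.030,19.2)"
```

```text
t 1.63 pos [0.5316 0.0075 0.2498] yaw 19.1 Mz [ 0.001 -0.    -1.   ] q [-0.08 -0.07  1.63 -0.    1.57 -0.42] F [ 0.7 -0.4 -0.2] -> cm,deg [ 6.12  5.91 21.98] -0.1
```

Emit:
play_rows:
  targets: [2,2,1.5,0,4.2,4,4,0,6.1,5.9,8,0,6.1,5.9,12,0,6.1,5.9,16,0,6.1,5.9,19.5,0,6.1,5.9,21.5,0,6.1,5.9,22,0]

```text
t: 2.3
tool_pos: [0.563, 0.082, 0.0241]
orientation: [-1.824, -2.549, 0.009]
force: [-1.2, 0.4, -1.1]
opening: 0.0602
gripper_force: 0.0
```

Emit:
play_rows:
  targets: [0,0,0,0,0,0,0,0]

```text
t: 2.47
tool_pos: [0.5683, 0.0822, 0.0311]
orientation: [1.828, 2.553, 0.002]
force: [-1.0, 0.4, 0.8]
opening: 0.0603
gripper_force: 0.0
```

```bash
python3 -c "
from h import *
go(N[0],N[1],.028,19.2)
a=eyes.read_camera('scene')['image'][100:300,260:440];b=eyes.read_camera('top')['image'][120:280,140:300]
c=np.zeros((600,800,3),np.uint8)
c[:500,:450]=cv2.resize(a,(450,500))[...,::-1];c[:345,452:797]=cv2.resize(b,(345,345))[...,::-1]
cv2.imwrite('pics/crop2.png',c)"
```

```text
t 2.47 pos [0.5683 0.0822 0.0311] yaw 18.8 Mz [ 0.002  0.    -1.   ] q [ 0.05  0.23  1.74  0.    1.18 -0.27] F [-1.   0.4  0.8] -> cm,deg [12.27 -0.08  0.3 ] -0.4
```

View pics/crop2.png

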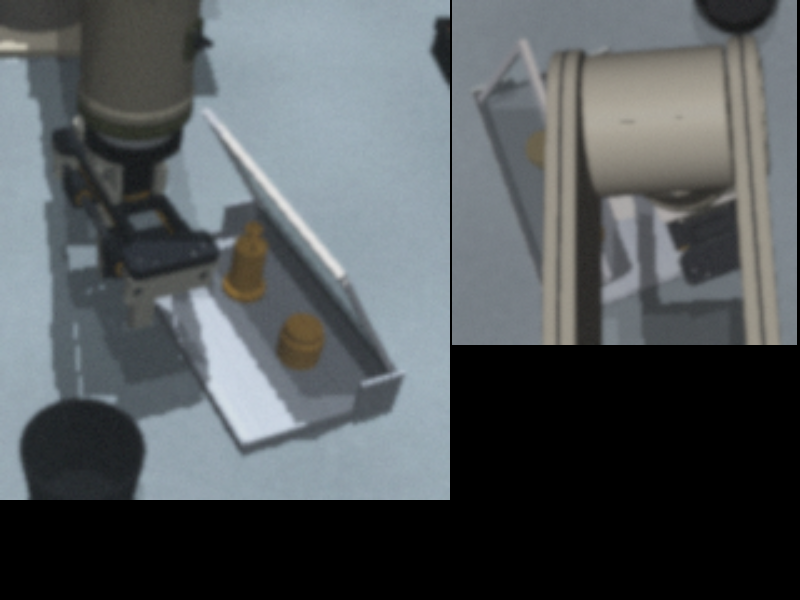

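The picture shows the gripper upright in front of the bin at crop (160,250), lined up with the hinge. The nozzle (248,265) and plug (302,340) are untouched. I'll go in along bin x.

Emit:
play_rows:
  targets: [0.6,0,0.1,-0.4,1.5,0,0.2,-0.4,2.4,0,0.3,-0.4,3.3,0,0.3,-0.4,4.2,0,0.3,-0.4,5.1,0,0.3,-0.4,6,0,0.3,-0.4,6.8,0,0.3,-0.4]

```text
t: 3.23
tool_pos: [0.5449, 0.1476, 0.0266]
orientation: [-1.819, -2.561, 0.0]
force: [0.4, -0.9, -0.1]
opening: 0.0601
gripper_force: 0.0
```

```bash
python3 -c "
from h import *
go(N[0],N[1],.028,19.2)"
```

```text
t 3.23 pos [0.5449 0.1476 0.0266] yaw 19.2 Mz [-0.  0. -1.] q [ 0.17  0.21  1.76  0.    1.17 -0.16] F [ 0.4 -0.9 -0.1] -> cm,deg [ 5.31  0.06 -0.14] 0.0
```

Emit:
play_rows:
  targets: [0.7,0,0,0,1.5,0,0,0,2.3,0,-0.1,0,3.1,0,-0.1,0,3.9,0,-0.1,0,4.6,0,-0.1,0,5.1,0.1,-0.1,0,5.3,0.1,-0.1,0]

```text
t: 3.9
tool_pos: [0.5286, 0.1977, 0.0276]
orientation: [-1.819, -2.561, -0.0]
force: [1.5, -1.1, 0.1]
opening: 0.0598
gripper_force: 0.0
```

Emit:
play_rows:
  targets: [0,0,0,0,0,0,0,0]

```text
t: 4.07
tool_pos: [0.5289, 0.1969, 0.0276]
orientation: [1.82, 2.561, -0.0]
force: [-0.2, -1.9, -0.1]
opening: 0.06
gripper_force: 0.0
```

```bash
python3 -c "
from h import *
go(N[0],N[1],.028,19.2)
a=eyes.read_camera('scene')['image'][100:300,280:440]
cv2.imwrite('pics/crop3.png',cv2.resize(a,(480,600))[...,::-1])"
```

```text
t 4.07 pos [0.5289 0.1969 0.0276] yaw 19.2 Mz [-0. -0. -1.] q [ 0.27  0.21  1.76 -0.    1.17 -0.07] F [-0.2 -1.9 -0.1] -> cm,deg [ 0.14 -0.04 -0.04] 0.0
```

View pics/crop3.png

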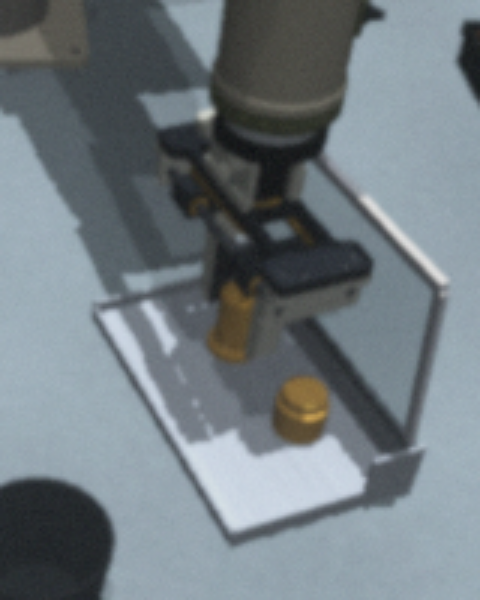

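The flap is held back upright (edge at crop (440,285)), the nozzle (235,325) is between the fingers and the plug (302,410) is clear. Closing the grip.

Emit:
play_rows:
  targets: [0.1,0,0,0,0.1,0,0,0,0.1,0,0,0,0.1,0,0,0,0.1,0,0,0,0.1,0,0,0,0.1,0,0,0,0.1,0,0,0]
  grip: 2
  grip_force: 25

```text
t: 4.78
tool_pos: [0.5285, 0.1977, 0.0277]
orientation: [1.82, 2.561, -0.0]
force: [0.6, -1.5, 0.5]
opening: 0.0297
gripper_force: 25.0
```

Emit:
play_rows:
  targets: [0,0,-0.2,0,0,0,-0.6,0,0,0,-1.1,0,0,0,-1.6,0,0,0,-2.1,0,0,0,-2.6,0,0,0,-2.8,0,0,0,-2.8,0]

```text
t: 5.45
tool_pos: [0.5265, 0.1974, 0.0535]
orientation: [-1.818, -2.559, 0.005]
force: [5.2, 3.1, -15.7]
opening: 0.0295
gripper_force: 25.0
```

Emit:
play_rows:
  targets: [-0.5,0,0,0,-1.2,0,0,0,-2,0,0,0,-2.8,0,0,0,-3.6,0,0,0,-4.4,0,0,0,-5.2,0,0,0,-6,0,0,0]

```text
t: 6.12
tool_pos: [0.549, 0.1403, 0.0563]
orientation: [1.82, 2.56, 0.001]
force: [0.5, -0.5, -2.1]
opening: 0.0298
gripper_force: 25.0
```

Emit:
play_rows:
  targets: [-0.9,0,0,0,-1.8,0,0,0,-2.7,0,0,0,-3.6,0,0,0,-4.5,0,0,0,-5.4,0,0,0,-6.2,0,0,0,-6.5,0,0,0]

```text
t: 6.78
tool_pos: [0.5701, 0.0785, 0.0557]
orientation: [1.821, 2.56, -0.0]
force: [-0.2, 0.6, -1.5]
opening: 0.0297
gripper_force: 25.0
```

```bash
python3 -c "
from h import *
go(.559,-.246,.14,-20)
a=eyes.read_camera('scene')['image'][100:300,240:440]
cv2.imwrite('pics/crop4.png',cv2.resize(a,(600,600))[...,::-1])"
```

```text
t 6.78 pos [0.5701 0.0785 0.0557] yaw 19.2 Mz [ 0. -0. -1.] q [ 0.05  0.2   1.72 -0.    1.22 -0.29] F [-0.2  0.6 -1.5] -> cm,deg [-30.29 -11.7   -8.43] 39.2
```

View pics/crop4.png

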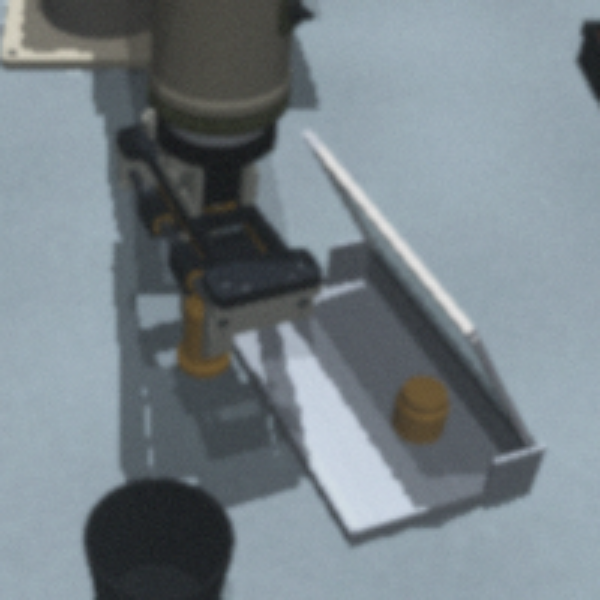

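The nozzle is out of the bin at crop (205,340), the flap is shut and the plug (422,408) is standing. On to the tray.

Emit:
play_rows:
  targets: [-0.5,-0.2,-0.8,0,-1.5,-0.6,-2.2,0,-3.5,-1.4,-4,0,-6,-2.3,-6,0,-9,-3.5,-8,0,-12,-4.6,-8.4,0,-15,-5.8,-8.4,0,-18,-7,-8.4,0]

```text
t: 7.5
tool_pos: [0.5634, -0.1153, 0.1427]
orientation: [1.817, 2.559, 0.002]
force: [-0.4, -0.3, -1.9]
opening: 0.0296
gripper_force: 25.0
```

Emit:
play_rows:
  targets: [-3,-1.1,0,0,-6,-2.3,0,0,-8.5,-3.3,0,0,-10.5,-4,0,0,-11.7,-4.5,0,0,-12.3,-4.7,0,0,-12.3,-4.7,0,0,-12.3,-4.7,0,0]

```text
t: 8.17
tool_pos: [0.5589, -0.2442, 0.14]
orientation: [-1.82, -2.561, -0.001]
force: [-0.3, 0.8, -1.1]
opening: 0.0295
gripper_force: 25.0
```

```bash
python3 -c "
from h import *
go(.559,-.246,.0257,19.2)
d=eyes.read_camera('scene');t=eyes.read_camera('top')
a=d['image'][130:280,90:240];b=t['image'][140:280,330:470]
cv2.imwrite('pics/crop5.png',np.hstack([cv2.resize(a,(400,400)),cv2.resize(b,(400,400))])[...,::-1])"
```

```text
t 8.17 pos [ 0.5589 -0.2442  0.14  ] yaw 19.2 Mz [ 0.  0. -1.] q [-0.5   0.2   1.55  0.    1.39 -0.83] F [-0.3  0.8 -1.1] -> cm,deg [-0.18 -0.06 11.43] 0.0
```

View pics/crop5.png

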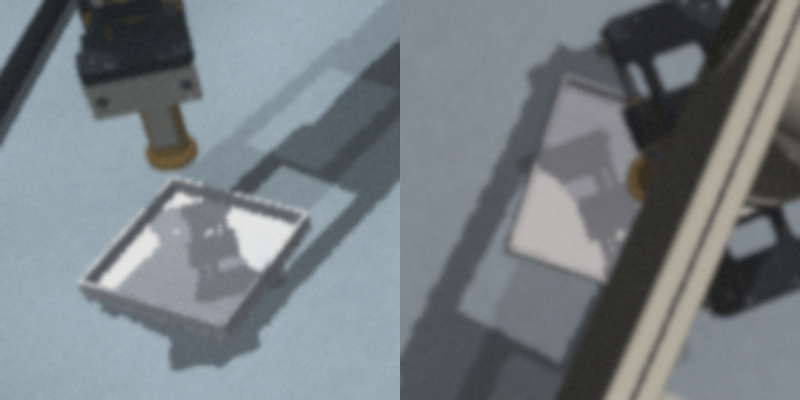

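The nozzle foot hangs upright at left crop (171,153), above the tray centred near (197,255). From the ray I'll check how far the foot sits below the TCP.

```bash
python3 -c "
from h import *
d=eyes.read_camera('scene')
o,r=ray(d,90+171*.375,130+153*.375)
print(o+r*(.559-o[0])/r[0])
P=[onz(d,90+u*.375,130+v*.375,.02) for u,v in((174,180),(310,214),(222,333),(80,285))]
print(np.round(P,3).tolist(),np.mean(P,0))"
```

```text
[ 0.559      -0.24270225  0.12022327]
[[0.478, -0.282, 0.02], [0.523, -0.152, 0.02], [0.658, -0.202, 0.02], [0.607, -0.33, 0.02]] [ 0.56642776 -0.24140081  0.02      ]
```

Emit:
play_rows:
  targets: [0,0,0.6,0,0,0,2,0,0,0,4,0,0,0,6,0,0,0,8,0,0,0,9.5,0,0,0,10.2,0,0,0,10.4,0]

```text
t: 8.98
tool_pos: [0.557, -0.2435, 0.0325]
orientation: [-1.817, -2.558, 0.001]
force: [-0.0, 0.5, -1.2]
opening: 0.0293
gripper_force: 25.0
```

Emit:
play_rows:
  targets: [0,0,0,0,0,0,0,0,0,0,0.15,0,0,0,0.3,0,0,0,0.45,0,0,0,0.6,0,0,0,0.7,0,0,0,0.7,0]

```text
t: 9.65
tool_pos: [0.5586, -0.2448, 0.0284]
orientation: [-1.82, -2.561, 0.0]
force: [-0.2, 0.1, -1.7]
opening: 0.0295
gripper_force: 25.0
```

Emit:
play_rows:
  targets: [0,0,0.05,0,0,0,0.1,0,0,0,0.15,0,0,0,0.2,0,0,0,0.2,0,0,0,0.2,0]

```text
t: 10.15
tool_pos: [0.5588, -0.2448, 0.0266]
orientation: [-1.82, -2.561, 0.0]
force: [-0.6, -0.3, -2.0]
opening: 0.0297
gripper_force: 25.0
```

Emit:
play_rows:
  targets: [0,0,0.05,0,0,0,0.1,0,0,0,0.1,0,0,0,0.1,0]

```text
t: 10.48
tool_pos: [0.5588, -0.2449, 0.0256]
orientation: [1.82, 2.561, -0.0]
force: [-0.8, 0.3, -0.5]
opening: 0.0297
gripper_force: 25.0
```

Emit:
play_rows:
  targets: [0,0,0.03,0,0,0,0.06,0,0,0,0.06,0,0,0,0.06,0]

```text
t: 10.82
tool_pos: [0.5589, -0.2449, 0.0256]
orientation: [1.82, 2.561, -0.0]
force: [-2.7, 1.2, 5.0]
opening: 0.0296
gripper_force: 25.0
```

Contact: the force is now +5 N upward. I'll open in stages, taking the load off first.

Emit:
play_rows:
  targets: [0,0,-0.05,0,0,0,-0.05,0,0,0,-0.05,0]
  grip_force: 8

```text
t: 11.07
tool_pos: [0.5589, -0.2449, 0.0256]
orientation: [1.82, 2.561, 0.0]
force: [-1.1, 1.2, 1.3]
opening: 0.0296
gripper_force: 8.0
```

Emit:
play_rows:
  targets: [0,0,0,0,0,0,0,0,0,0,0,0,0,0,0,0,0,0,0,0,0,0,0,0]
  grip: 7

```text
t: 11.57
tool_pos: [0.5588, -0.2448, 0.0255]
orientation: [-1.82, -2.561, -0.0]
force: [-0.1, 0.5, 0.6]
opening: 0.0656
gripper_force: 0.0
```

Emit:
play_rows:
  targets: [0,0,-0.4,0,0,0,-1.5,0,0,0,-3,0,0,0,-5,0,0,0,-7,0,0,0,-9,0,0,0,-11,0,0,0,-12,0]

```text
t: 12.23
tool_pos: [0.5603, -0.2456, 0.1499]
orientation: [1.817, 2.557, 0.001]
force: [0.5, -0.7, 0.4]
opening: 0.07
gripper_force: 0.0
```

Emit:
play_rows:
  targets: [-2,0,-1,0,-5,0,-2,0,-8,0,-3,0,-11,0,-3,0,-13,0,-3,0,-14,0,-3,0,-14,0,-3,0,-14,0,-3,0]

```text
t: 12.9
tool_pos: [0.6046, -0.3771, 0.1752]
orientation: [-1.82, -2.56, -0.0]
force: [-0.8, -0.6, -0.3]
opening: 0.07
gripper_force: 0.0
```

```bash
python3 -c "
from h import *
s=read_state();print(s['t'],s['tool_pos'],s['force'])
d=eyes.read_camera('scene')
cv2.imwrite('pics/end.png',cv2.resize(d['image'][120:310,90:440],(800,434))[...,::-1])"
```

```text
12.9 [ 0.60460413 -0.37713064  0.17518556] [-0.76875986 -0.55058776 -0.25606168]
```

View pics/end.png

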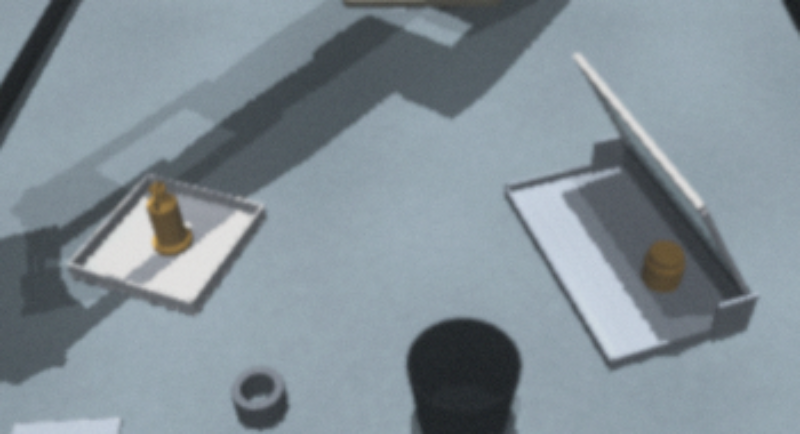

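The nozzle stands upright in the tray at (170,225), the flap is shut, and the plug is standing in the bin at (663,265). The arm touches nothing.

```bash
python3 -c "
from plant import workorder
print(workorder.close_job())"
```

```text
the job is handed in; nothing more can be done
None
```

The nozzle stands upright on the tray floor and is released, the plug is still standing in the bin, the flap is shut, and I handed the job in at about 13 s; no verdict came back.

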